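# Push the drip tray under the condensing unit

### The job

Push the blue drip tray, plain end first, along the bench into the low opening under the deck of the condensing unit until it is fully home and square against the stop bar at the back. Only push it with the fingers: keep it flat on the bench, never lift or tip it, do not shift the unit, and leave the yellow gas cylinder, the capacitor and the brass fitting where they stand. Finish with the hand clear.

Things in the scene. Friction and masses are not known exactly. Their poses are not given: they have to be found in the camera images.
- tray: covered drip tray: flat closed blue plastic box 180 mm long (x), 120 wide (y), 28 high, 0.4 to 0.85 kg, loose on the bench, edges rounded 3 mm; seven black slots and, at its tail end (-x), an orange band on top. Too wide for a gripper; slides at a few newtons. Tail lies towards the robot's right. Origin: centre of its underside; x points to the plain leading end (nose), z up
- tray_nose (a point): middle of the tray's leading end (+x), at the height of its underside; axes as the tray's
- tray_tail (a point): middle of the tray's tail end (-x, orange band), the face to push, at the height of its underside; axes as the tray's
- unit: condensing unit, 9 kg, loose on a low white stand 150 mm deep (x), 230 wide (y): two side rails 42 wide, 34 high and a deck (top at 44 mm) that bridges an opening 146 wide, 34 high. Black compressor, blue receiver and copper pipes on the deck, up to 225 mm high, 20 mm or more behind its front edge. Origin: centre of underside; x points into the opening, z up. Opening faces the robot's right
- unit_mouth (a point): middle of the stand's front edge, where the opening begins, at bench height, 75 mm before the unit's origin; axes as the unit's. The centred tray passes with 13 mm to spare on each side and 6 mm above
- unit_stop (a point): middle of the front face of the stop bar, which closes the back of the opening, at bench height, 140 mm behind the front edge; axes as the unit's. With the nose against it 40 mm of the tray still stand out at the front.
- gas: yellow gas cylinder, 66 mm across, 215 mm high, standing loose behind the unit; origin at the centre of its underside
- capacitor: run capacitor, an aluminium can 45 mm across, 93 mm high with its terminals, standing loose on the bench beside the mouth of the unit, on the side away from the robot; origin at the centre of its underside
- fitting: brass fitting, 34 mm across, 44 mm high, standing loose on the bench beside the tray, on the side away from the robot; origin at the centre of its underside
There are look-alikes about, which are no part of the job. There is more than one size of the tray; the job needs the smaller. Of the things that look like the capacitor, the smaller one is meant.

How it is judged:
By the outcome, as a careful person would: the job done as asked, in the order asked, and still so for the second after the job is handed in, with the robot touching nothing.
It also fails if it takes over 72 s, if anything falls off the work surface, if the arm or the gripper's body presses on something with over 40 N, if the wrist force passes 120 N, or if a joint passes its speed limit or range.

### The arm

A 6-joint arm with a two-finger parallel gripper is mounted at the origin on the work surface. World frame = base frame: x ahead of the robot, y to its left, z up, the work surface at z = 0. Lengths are in m, angles in degrees, forces in N, time in s.
With the tool pointing down it reaches from about 0.3 to 0.875 m from the base axis. Payload 6.4 kg.
Tool frame: the origin (TCP) lies midway between the tips of the shut fingers; the grasp point (between the pads) lies 19 mm behind it; x points along the fingers, y is the direction in which the jaws open and shut, and the axes are right-handed (so a half turn about x gives the same grasp; the last joint's range is limited). The gripper opens to 88 mm and grips with 3 to 60 N. Pads are 18 mm wide; open, the fingers measure 123 mm over their backs; the gripper's body (75 mm by 187 mm) begins 45 mm behind the grasp point.
Start: joints at [-86.878, 10.359, 92.074, -0, 77.567, -11.82], TCP at [0.148, -0.556, 0.239] pointing down, gripper open.
Joint ranges: [-171.53, 171.53], [-51.25, 118.39], [17.06, 147.69], [-65.23, 245.23], [0, 150.52], [-178.68, 178.68]. Speed limits (degrees/s): [147.25, 147.25, 172.46, 180, 180, 180].

### API

Orientations are given as a 3x3 rotation matrix whose columns are the frame's x, y, z axes.
In Python, from station import r, viewer gives the robot as it stands.
- The arm moves only by the shell command python3 -m handwheel 'ROWS' [FORCE]. ROWS is JSON, a list of rows, each a list of 7 numbers: the shift along the tool's x, y, z in m, then the turn, a rotation vector about the tool's x, y, z in rad, then the closure, from 0 (fully open) to 1 (shut). In form: [[dx, dy, dz, wx, wy, wz, fingers], ...]. A call has 1 to 8 rows; each row is the pose to reach, as a shift and turn from the pose commanded when the call began, along the tool's axes at that moment; what a row does not reach only later rows make up. A row lasts 1/10 s, in which the tool goes at most 50 mm and 8.59 degrees, less where a joint would pass 70% of its speed; a pose out of reach is approached as far as the arm can. A call with a gripper value outside its range is refused whole. The fingers move at their own pace and stop on an object; FORCE is the grip in N (left out, the last holds). Time passes only in rows, so rows that repeat a pose let the fingers close. It gives the time, the measured TCP pose, the force and the opening at its end, in the units of the state.
- r.observe(): the state, without advancing time (a new reading comes with each control period).
- viewer.capture(name): name is "side" or "top" or "wrist"; returns the picture (420x560x3 uint8, red, green, blue); there is no depth.
- viewer.camera_model(name): a dict with "fx", "fy", "cx", "cy" (pixels), "R" (3x3) and "t" (3): a world point X has camera coordinates R X + t. Camera axes: x right, y down, z forward; pixel columns grow to the right and rows downward; lengths in m; the calibration is good to about 2 mm. A picture is of the moment at which its call begins: read the wrist's pose just before it. camera_model takes no time and is no camera call; for the wrist camera it gives the pose at the moment of the call.
- r.sign_off(): hands the job in, once; it reports no verdict.
The state is a dict: "clock": time; "joint_pos": joint angles; "qd": joint speeds; "joint_torque": joint torques, N m; "ee_pos": TCP position; "eef_rot": TCP orientation; "force": force on the tool from outside, world axes, zero at the start; "torque": the same for the moment, N m; "opening": opening from 0.0 (shut) to 1.0 (fully open).
Only numpy, scipy, OpenCV 4.12 (cv2) and the standard library are available. Lean on these libraries where they do the work, as an engineer would, in place of code of your own. Each camera call takes 0.05 s, during which the arm holds its last target. There are 200 camera calls.

## Working session

There is one attempt and no reset: what is moved stays moved. The work goes in short steps, Python scripts to look and compute and a shell command to move; the robot and the scene stay as the last step left them, time stands still between calls to the robot, and variables do not carry over. Pictures are saved under pics/ and viewed, about 8 in all and at most 12, crops included, and the job is handed in when it is done.

```bash
mkdir -p pics; ls; python3 - <<'E'
from station import r, viewer
import cv2
s=r.observe(); print(s)
for n in("top","side"):
    cv2.imwrite(f"pics/{n}0.png",viewer.capture(n)[:,:,::-1]); m=viewer.camera_model(n); print(n,m)
E
```

```text
pics
{'clock': 0.0, 'joint_pos': array([-8.68767031e+01,  1.03994184e+01,  9.21318876e+01, -1.01060575e-03,
        7.75675588e+01, -1.18218961e+01]), 'qd': array([-0.02299573, -0.03172627,  0.0421128 , -0.08035038, -0.05091356,
        0.05475588]), 'joint_torque': array([ 1.37010426e-03, -4.33859968e+01, -3.41848433e+01,  7.04071554e-02,
        3.87559820e-02, -1.23515078e-04]), 'ee_pos': array([ 0.14825396, -0.55500065,  0.23783248]), 'eef_rot': array([[-1.11213596e-04,  2.57898548e-01, -9.66171996e-01],
       [ 1.72201377e-03, -9.66170520e-01, -2.57898353e-01],
       [-9.99998511e-01, -1.69244328e-03, -3.36653553e-04]]), 'force': array([-0.23554733, -0.44813513,  0.45686894]), 'torque': array([-0.01754664,  0.03597154,  0.00350149]), 'opening': 1.0014898488620005}
top {'fx': 382.67672322669694, 'fy': 382.67672322669694, 'cx': 281.68563257931555, 'cy': 207.91771950823792, 'R': array([[ 0.01546325, -0.99973536, -0.01703199],
       [-0.99677617, -0.01407179, -0.07898893],
       [ 0.07872836,  0.01819851, -0.99672998]]), 't': array([0.01391186, 0.50977916, 1.08218901])}
side {'fx': 418.8838548881943, 'fy': 418.8838548881943, 'cx': 278.8405544069835, 'cy': 207.88952070409783, 'R': array([[ 0.99719879, -0.07129172,  0.02262895],
       [-0.02654674, -0.62018   , -0.78401023],
       [ 0.06992746,  0.78121332, -0.62033531]]), 't': array([-0.50353815,  0.0730793 ,  0.9607776 ])}
```

View pics/top0.png

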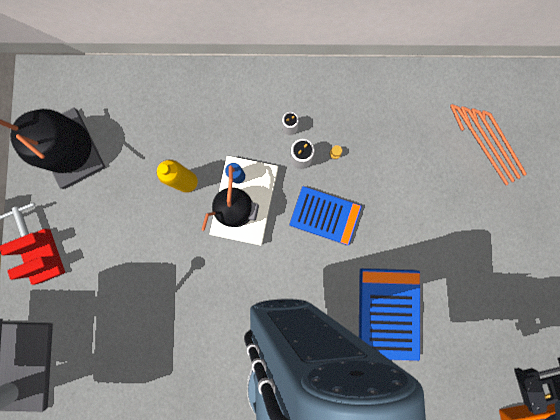

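View pics/side0.png

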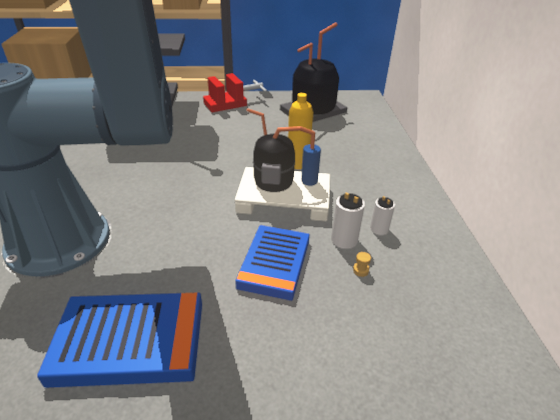

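The top view shows the small tray at (327,215) with its orange tail at (352,224), and the unit's white stand at (245,200). The large tray at (391,315) is a decoy, and so is the unit at (60,145). There are two cans: small (290,120), which is the capacitor, and large (302,153), the look-alike. The brass fitting is at (337,152) and the gas cylinder at (177,175). I'll confirm in one enlarged crop.

```bash
python3 - <<'E'
import cv2
i=cv2.imread("pics/top0.png")[100:260,180:380]
cv2.imwrite("pics/crop0.png",cv2.resize(i,None,fx=3.75,fy=3.75,interpolation=cv2.INTER_CUBIC))
E
```

```text
(no output)
```

View pics/crop0.png

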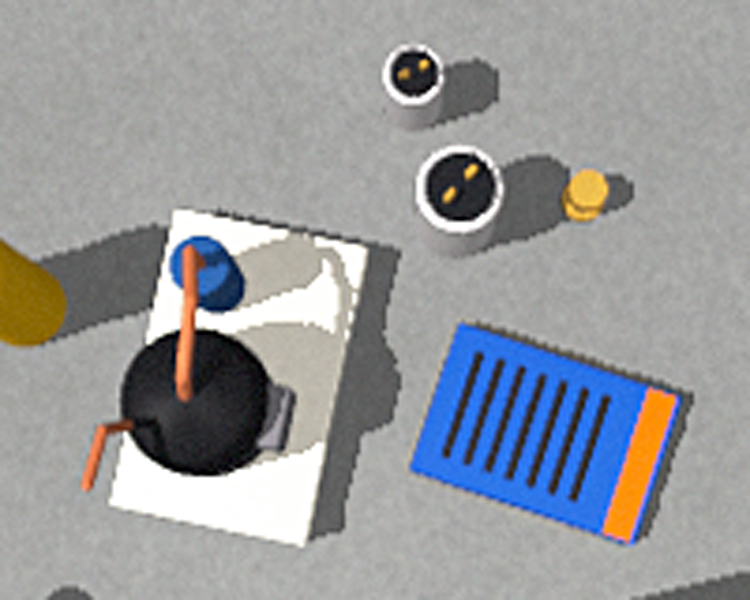

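The crop shows the small tray's top corners at (462,323), (411,468), (633,544) and (690,392). The deck corners are at (174,210), (368,247), (304,546) and (109,505). The small can at (413,75) is the capacitor, and the large can at (460,190) is the look-alike.

```bash
cat > h.py <<'E'
import numpy as np
from station import r, viewer
def px2w(px,z,m):
    px=np.atleast_2d(px).astype(float)
    d=np.c_[(px[:,0]-m["cx"])/m["fx"],(px[:,1]-m["cy"])/m["fy"],np.ones(len(px))]@np.array(m["R"])
    c=-np.array(m["R"]).T@m["t"]
    return c+d*((z-c[2])/d[:,2])[:,None]
def crop(px,o=(180,100),k=3.75): return (np.atleast_2d(px)+.5)/k-.5+np.array(o)
def fit(P,L,W): # P: world corners in order nose-left, nose-right, tail-right, tail-left (left=+y of body)
    M=np.array([[L,W],[L,-W],[-L,-W],[-L,W]])/2; c=P[:,:2].mean(0); Q=P[:,:2]-c
    a=np.arctan2((M[:,0]*Q[:,1]-M[:,1]*Q[:,0]).sum(),(M*Q).sum())
    R=np.array([[np.cos(a),-np.sin(a)],[np.sin(a),np.cos(a)]])
    return c,np.degrees(a),R,np.abs(M@R.T+c-P[:,:2]).max()
E
python3 - <<'E'
from h import *
m=viewer.camera_model("top")
# body x toward world +y; body left(+y) = world -x (near)
T=px2w(crop([(411,468),(462,323),(690,392),(633,544)]),.028,m)
U=px2w(crop([(109,505),(174,210),(368,247),(304,546)]),.044,m)
t=fit(T,.18,.12);u=fit(U,.15,.23)
print("tray",t);print("unit",u)
ru=u[2].T@(t[0]-u[0]); print("tray in unit frame",ru, t[1]-u[1])
for n,p,z in(("cap",(413,75),.09),("bigcan",(460,190),.12),("fit",(588,190),.044)): 
    w=px2w(crop([p]),z,m)[0];print(n,w,u[2].T@(w[:2]-u[0]))
print(px2w([(391,270),(391,360),(361,315),(421,315)],.03,m)[:,:2])
E
```

```text
tray (array([ 0.49140973, -0.10522684]), np.float64(72.13385891176081), array([[ 0.30679422, -0.95177587],
       [ 0.95177587,  0.30679422]]), np.float64(0.0032202952732116874))
unit (array([0.52901501, 0.12991899]), np.float64(79.20172205670586), array([[ 0.18735179, -0.98229288],
       [ 0.98229288,  0.18735179]]), np.float64(0.0008132174900147282))
tray in unit frame [-0.23802749 -0.00711559] -7.067863144945051
cap [0.74761001 0.00173794 0.09      ] [-0.08495718 -0.23873926]
bigcan [ 0.65548414 -0.03260583  0.12      ] [-0.13595276 -0.15467904]
fit [ 0.67430569 -0.13224542  0.044     ] [-0.23030177 -0.19183497]
[[ 0.33836979 -0.28814823]
 [ 0.09271284 -0.2864307 ]
 [ 0.21286336 -0.20416407]
 [ 0.21598624 -0.37018273]]
```

```bash
python3 -m handwheel '[[0.06,-0.237,-0.377,-0.997,0,0,0.4],[0.06,-0.237,-0.377,-0.997,0,0,0.4],[0.06,-0.237,-0.377,-0.997,0,0,0.4],[0.06,-0.237,-0.377,-0.997,0,0,0.4],[0.06,-0.237,-0.377,-0.997,0,0,0.4],[0.06,-0.237,-0.377,-0.997,0,0,0.4],[0.06,-0.237,-0.377,-0.997,0,0,0.4],[0.06,-0.237,-0.377,-0.997,0,0,0.4]]'
```

```text
clock: 0.9
ee_pos: [0.4191, -0.2633, 0.1849]
eef_rot: [[-0.0, 0.952, -0.305], [0.0, -0.305, -0.952], [-1.0, -0.0, -0.0]]
force: [1.6, 0.4, -0.5]
opening: 0.597
```

```bash
python3 -m handwheel '[[0.005,0,0,0,0,0,0.4],[0.005,0,0,0,0,0,0.4],[0.005,0,0,0,0,0,0.4]]'; python3 - <<'E'
from h import *; import cv2,json
m=viewer.camera_model("wrist"); i=viewer.capture("wrist"); print(r.observe()["ee_pos"]);cv2.imwrite("pics/w1.png",i[:,:,::-1])
json.dump({k:np.array(v).tolist() for k,v in m.items()},open("w1.json","w"))
print(m)
E
```

```text
clock: 1.2
ee_pos: [0.4175, -0.2658, 0.1802]
eef_rot: [[-0.001, 0.951, -0.308], [-0.0, -0.308, -0.951], [-1.0, -0.001, 0.0]]
force: [0.0, -0.1, -0.2]
opening: 0.599
[ 0.41745309 -0.2663008   0.18039255]
{'fx': 348.94183271853893, 'fy': 348.94183271853893, 'cx': 286.65346863699153, 'cy': 208.60050253802822, 'R': array([[ 9.51252400e-01, -3.08412582e-01, -7.42861428e-04],
       [-2.96703131e-01, -9.15788466e-01,  2.70737395e-01],
       [-8.41791229e-02, -2.57319187e-01, -9.62652955e-01]]), 't': array([-0.47898086, -0.1414793 ,  0.29866913])}
```

View pics/w1.png

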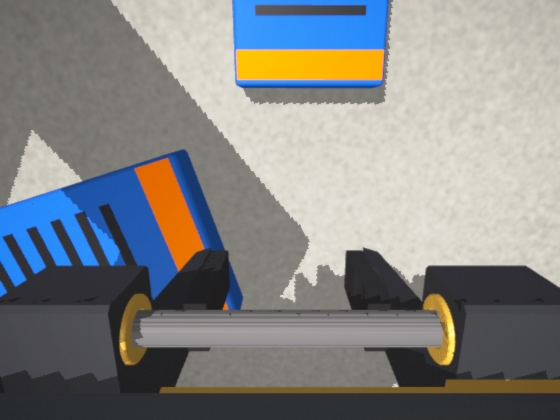

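The wrist view shows the target tray's tail edge from (236,83) to (384,83), square with the tool. The big decoy tray has its corner at (185,152) and edge down to (242,300), close to the left finger.

```bash
python3 - <<'E'
from h import *; import json
m=json.load(open("w1.json"))
a,b=px2w([(236,82),(385,82)],.027,m); print(a,b,np.linalg.norm(a-b),np.degrees(np.arctan2(*(b-a)[:2][::-1])))
B=px2w([(185,152),(242,302)],.035,m);print(B)
s=r.observe();R=np.array(s["eef_rot"]);p=np.array(s["ee_pos"])
for q in (a,b,(a+b)/2,*B): print(np.round(R.T@(q-p),4))
E
```

```text
[ 0.40654666 -0.16675335  0.027     ] [ 0.52080916 -0.20380618  0.027     ] 0.12012006435916806 -17.966746890898545
[[ 0.34840595 -0.20589818  0.035     ]
 [ 0.34568578 -0.35151832  0.035     ]]
[ 0.1534 -0.0412 -0.0913]
[ 0.1534  0.079  -0.0915]
[ 0.1534  0.0189 -0.0914]
[ 0.1454 -0.0843 -0.0361]
[ 0.1454 -0.0418  0.1032]
```

```bash
python3 -m handwheel '[[0.03,0.019,-0.03,0,0,0,0.4],[0.06,0.019,-0.066,0,0,0,0.4],[0.1,0.019,-0.066,0,0,0,0.4],[0.14,0.019,-0.066,0,0,0,0.4],[0.165,0.019,-0.066,0,0,0,0.4],[0.17,0.019,-0.066,0,0,0,0.4],[0.17,0.019,-0.066,0,0,0,0.4],[0.17,0.019,-0.066,0,0,0,0.4]]'
```

```text
clock: 2.05
ee_pos: [0.4573, -0.2098, 0.0118]
eef_rot: [[0.002, 0.951, -0.309], [-0.002, -0.309, -0.951], [-1.0, 0.002, 0.001]]
force: [0.1, 0.6, 0.9]
opening: 0.6
```

```bash
python3 -m handwheel '[[0.002,0.001,-0.008,0,0,0,0.4],[0.002,0.001,-0.014,0,0,0,0.4],[0.002,0.001,-0.019,0,0,0,0.4],[0.002,0.001,-0.024,0,0,0,0.4],[0.002,0.001,-0.034,-0.02,0,0,0.4],[0.002,0.001,-0.044,-0.04,0,0,0.4],[0.002,0,-0.054,-0.06,0,0,0.4],[0.002,-0.001,-0.064,-0.08,0,0,0.4]]'; python3 - <<'E'
from h import *; import cv2,json
m=viewer.camera_model("wrist"); i=viewer.capture("wrist");cv2.imwrite("pics/w2.png",i[:,:,::-1])
cv2.imwrite("pics/top2.png",viewer.capture("top")[:,:,::-1][100:260,180:380].repeat(4,0).repeat(4,1))
json.dump({k:np.array(v).tolist() for k,v in m.items()},open("w2.json","w"))
E
```

```text
clock: 2.85
ee_pos: [0.4769, -0.1475, 0.0095]
eef_rot: [[0.003, 0.973, -0.23], [-0.002, -0.23, -0.973], [-1.0, 0.003, 0.002]]
force: [-0.6, -3.9, 3.6]
opening: 0.6
```

View pics/w2.png

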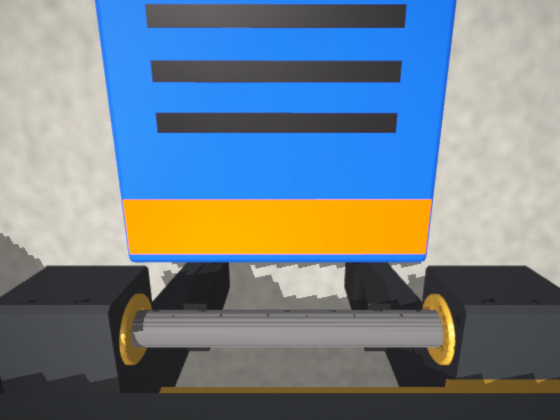

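The tail edge runs from (129,257) to (428,257), flush against both fingers and centred.

```bash
python3 - <<'E'
from h import *; import json
m=json.load(open("w2.json"))
a,b=px2w([(129,256),(429,256)],.026,m); c=(a+b)/2
s=r.observe();R=np.array(s["eef_rot"]);p=np.array(s["ee_pos"]);print(p,R.round(3),s["force"])
print(np.linalg.norm(a-b),np.round(R.T@(c-p),4))
u0=np.array([.529,.1299]);an=np.radians(79.2);U=np.array([[np.cos(an),-np.sin(an)],[np.sin(an),np.cos(an)]])
f=-R[:2,2];print("tail in unit",U.T@(c[:2]-u0),"tcp",U.T@(p[:2]-u0),"heading err",np.degrees(np.arctan2(f[1],f[0]))-79.2, "edge",np.degrees(np.arctan2((b-a)[1],(b-a)[0]))+90-79.2)
E
```

```text
[ 0.47561806 -0.1456206   0.00864303] [[ 0.     0.973 -0.229]
 [ 0.    -0.229 -0.973]
 [-1.     0.    -0.   ]] [-0.16944455  1.09745627  0.30079934]
0.11956336031558465 [-0.0174 -0.0015 -0.0114]
tail in unit [-0.26918681  0.00184302] tcp [-0.28064315  0.00080899] heading err -2.4438916198919287 edge -2.560072112941384
```

View pics/top2.png

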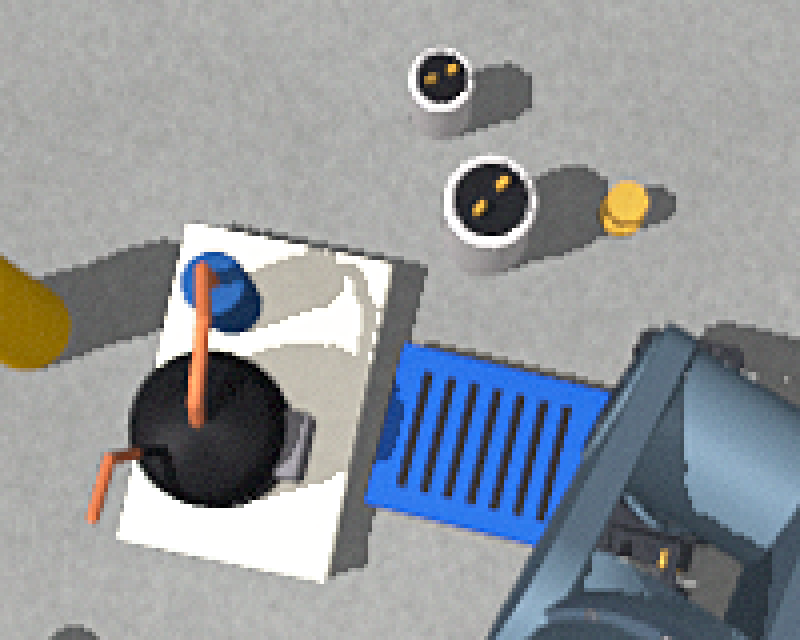

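Top view: the nose (366,508)–(402,343) sits just before the mouth, inside the deck front (328,582)–(393,265), and everything else is undisturbed. I'll finish the 2.5° turn and then push straight in.

```bash
python3 -m handwheel '[[-0.001,0,-0.01,-0.02,0,0,0.4],[-0.002,0,-0.02,-0.043,0,0,0.4],[-0.002,-0.001,-0.03,-0.043,0,0,0.4],[-0.002,-0.001,-0.04,-0.043,0,0,0.4],[-0.002,-0.002,-0.05,-0.043,0,0,0.4],[-0.002,-0.002,-0.06,-0.043,0,0,0.4],[-0.002,-0.002,-0.07,-0.043,0,0,0.4],[-0.002,-0.003,-0.08,-0.043,0,0,0.4]]'; python3 - <<'E'
from h import *; import cv2,json
s=r.observe();R=np.array(s["eef_rot"]);p=np.array(s["ee_pos"])
m=viewer.camera_model("wrist"); i=viewer.capture("wrist");cv2.imwrite("pics/w3.png",i[:,:,::-1])
cv2.imwrite("pics/top3.png",viewer.capture("top")[:,:,::-1][100:260,180:380].repeat(4,0).repeat(4,1))
u0=np.array([.529,.1299]);an=np.radians(79.2);U=np.array([[np.cos(an),-np.sin(an)],[np.sin(an),np.cos(an)]])
f=-R[:2,2];print("tcp",U.T@(p[:2]-u0),"heading err",np.degrees(np.arctan2(f[1],f[0]))-79.2,s["force"])
E
```

```text
clock: 3.75
ee_pos: [0.491, -0.0676, 0.0103]
eef_rot: [[0.0, 0.982, -0.189], [0.0, -0.189, -0.982], [-1.0, 0.0, -0.0]]
force: [-0.6, -3.5, -0.8]
opening: 0.6
tcp [-0.20113655  0.00027226] heading err -0.08183276529673833 [-0.63093914 -3.47546162 -0.80982126]
```

View pics/w3.png

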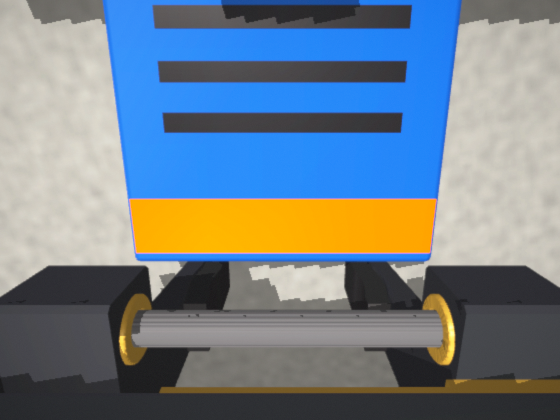

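The tray is entering straight: the tail edge is at (136,257)–(432,257), square to the fingers. I'll push on, slowing near the stop.

```bash
python3 -m handwheel '[[0,0,-0.01,0,0,0,0.4],[0,0,-0.02,0,0,0,0.4],[0,0,-0.03,0,0,0,0.4],[0,0,-0.04,0,0,0,0.4],[0,0,-0.05,0,0,0,0.4],[0,0,-0.058,0,0,0,0.4],[0,0,-0.062,0,0,0,0.4],[0,0,-0.065,0,0,0,0.4]]'; python3 -m handwheel '[[0,0,-0.001,0,0,0,0.4],[0,0,-0.002,0,0,0,0.4],[0,0,-0.003,0,0,0,0.4]]'; python3 -c '
from h import *
import cv2
i=viewer.capture("wrist");cv2.imwrite("pics/w4.png",i[:,:,::-1])'
```

```text
clock: 4.65
ee_pos: [0.5032, -0.0042, 0.0103]
eef_rot: [[-0.0, 0.982, -0.188], [-0.0, -0.188, -0.982], [-1.0, -0.0, 0.0]]
force: [-1.0, -3.7, -0.9]
opening: 0.603
clock: 4.95
ee_pos: [0.5036, -0.0019, 0.0103]
eef_rot: [[-0.0, 0.982, -0.189], [-0.0, -0.189, -0.982], [-1.0, -0.0, 0.0]]
force: [-0.8, -3.1, -1.3]
opening: 0.598
```

View pics/w4.png

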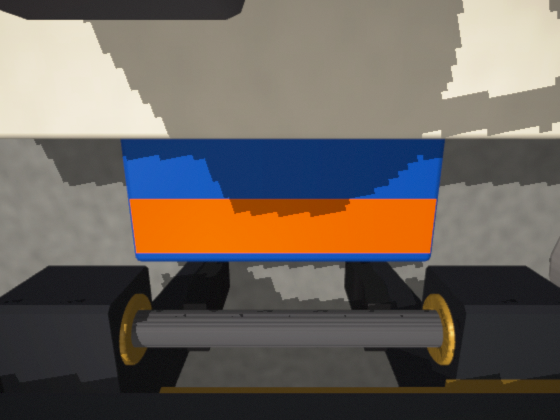

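The deck edge at row 136 is parallel to the tail edge at row 257. About 8 mm remain, with the force still at sliding level (~3–4 N).

```bash
python3 -m handwheel '[[0,0,-0.001,0,0,0,0.4],[0,0,-0.002,0,0,0,0.4],[0,0,-0.003,0,0,0,0.4],[0,0,-0.004,0,0,0,0.4]]';python3 -m handwheel '[[0,0,-0.001,0,0,0,0.4],[0,0,-0.0015,0,0,0,0.4]]';python3 -m handwheel '[[0,0,-0.001,0,0,0,0.4],[0,0,-0.0015,0,0,0,0.4]]'
```

```text
clock: 5.4
ee_pos: [0.5045, 0.0022, 0.0103]
eef_rot: [[0.0, 0.982, -0.189], [0.0, -0.189, -0.982], [-1.0, 0.0, -0.0]]
force: [0.0, -3.2, -1.1]
opening: 0.6
clock: 5.6
ee_pos: [0.5048, 0.0038, 0.0103]
eef_rot: [[0.0, 0.982, -0.189], [0.0, -0.189, -0.982], [-1.0, 0.0, -0.0]]
force: [-0.4, -3.4, -1.2]
opening: 0.6
clock: 5.8
ee_pos: [0.505, 0.0053, 0.0103]
eef_rot: [[-0.0, 0.982, -0.189], [0.0, -0.189, -0.982], [-1.0, -0.0, -0.0]]
force: [-1.2, -3.2, 0.2]
opening: 0.6
```

```bash
python3 -m handwheel '[[0,0,-0.0005,0,0,0,0.4],[0,0,-0.001,0,0,0,0.4]]' | grep -E 'force|pos'; python3 -m handwheel '[[0,0,-0.0005,0,0,0,0.4],[0,0,-0.001,0,0,0,0.4]]' | grep -E 'force|pos'
```

```text
ee_pos: [0.5052, 0.0062, 0.0103]
force: [-0.4, -3.0, -1.7]
ee_pos: [0.5054, 0.0071, 0.0103]
force: [-0.2, -2.8, -1.0]
```

```bash
python3 -m handwheel '[[0,0,-0.0005,0,0,0,0.4],[0,0,-0.001,0,0,0,0.4]]' | grep -E 'force|pos'; python3 -m handwheel '[[0,0,-0.0005,0,0,0,0.4]]' | grep -E 'force|pos';python3 -m handwheel '[[0,0,-0.0005,0,0,0,0.4]]' | grep -E 'force|pos'
```

```text
ee_pos: [0.5056, 0.0081, 0.0103]
force: [-1.5, -4.5, -0.3]
ee_pos: [0.5056, 0.0083, 0.0103]
force: [-1.9, -7.0, -0.5]
ee_pos: [0.5056, 0.0084, 0.0103]
force: [-1.9, -8.8, -0.1]
```

The tray has met the stop: motion has stalled and the force is rising. I'll press slightly more to seat it square, then check.

```bash
python3 -m handwheel '[[0,0,-0.0005,0,0,0,0.4],[0,0,-0.0005,0,0,0,0.4]]' | grep -E 'force|pos';  python3 - <<'E'
from h import *; import cv2,json
m=viewer.camera_model("wrist"); i=viewer.capture("wrist");cv2.imwrite("pics/w5.png",i[:,:,::-1])
json.dump({k:np.array(v).tolist() for k,v in m.items()},open("w5.json","w"))
s=r.observe();print(s["ee_pos"],s["force"],s["torque"])
E
```

```text
ee_pos: [0.5056, 0.0084, 0.0103]
force: [-2.6, -11.1, -0.2]
[0.50558047 0.0083669  0.01028888] [-3.23434769 -9.9911043   0.12589772] [-1.4979218   0.244289   -0.04780701]
```

View pics/w5.png

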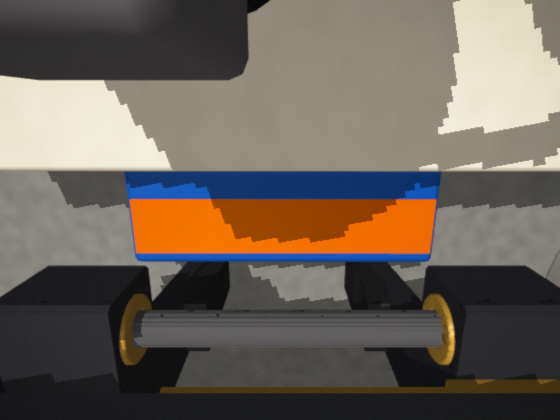

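The deck edge (row 170) is parallel to the tail edge (row 257). Backing straight off, then up and away.

```bash
python3 -m handwheel '[[0,0,0.005,0,0,0,0.4],[0,0,0.02,0,0,0,0.4],[0,0,0.05,0,0,0,0.4],[-0.03,0,0.08,0,0,0,0.4],[-0.06,0,0.11,0,0,0,0.4],[-0.1,0,0.15,0,0,0,0.4],[-0.14,0,0.19,0,0,0,0.4],[-0.17,0,0.23,0,0,0,0.4]]';python3 -m handwheel '[[0,0,0.03,0,0,0,0.4],[0,0,0.05,0,0,0,0.4],[0,0,0.05,0,0,0,0.4]]'; python3 - <<'E'
from h import *; import json,cv2
m=json.load(open("w5.json"))
d=px2w([(100,170),(460,170)],.044,m);t=px2w([(136,256),(432,256)],.027,m)
an=np.radians(79.2);U=np.array([[np.cos(an),-np.sin(an)],[np.sin(an),np.cos(an)]]);u0=np.array([.529,.1299])
print((d[:,:2]-u0)@U,(t[:,:2]-u0)@U)
cv2.imwrite("pics/top5.png",cv2.resize(viewer.capture("top")[:,:,::-1][100:260,180:380],None,fx=3.75,fy=3.75,interpolation=cv2.INTER_CUBIC))
E
```

```text
clock: 7.65
ee_pos: [0.4644, -0.207, 0.1743]
eef_rot: [[0.002, 0.982, -0.188], [0.0, -0.188, -0.982], [-1.0, 0.002, -0.001]]
force: [0.4, -0.5, -0.2]
opening: 0.601
clock: 7.95
ee_pos: [0.4549, -0.2575, 0.1727]
eef_rot: [[0.002, 0.981, -0.192], [-0.001, -0.192, -0.981], [-1.0, 0.002, 0.0]]
force: [0.2, 0.8, -0.4]
opening: 0.602
[[-0.07335679  0.0604011 ]
 [-0.0734763  -0.05551232]] [[-0.11070308  0.06031106]
 [-0.11081157 -0.05750107]]
```

View pics/top5.png

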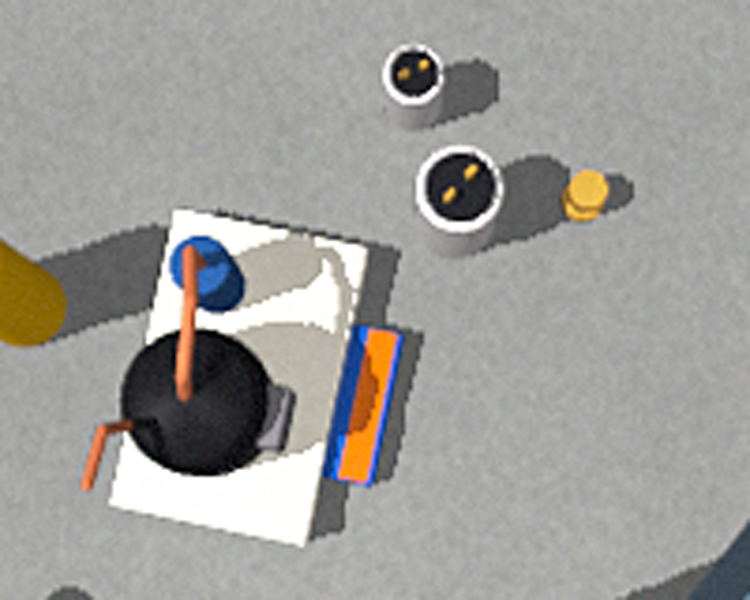

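The deck corners are at the same pixels as before: (174,210), (368,247), (304,546) and (109,505). The tray is square and home, the cans, fitting and cylinder are unmoved, and the hand is clear.

```bash
python3 -c 'from station import r; print(r.observe()["force"]); r.sign_off()'
```

```text
[-0.01098595  0.24117706  0.06803869]
the job is handed in; nothing more can be done
```

I pushed the small blue tray, plain end first, under the unit's deck until it met the stop bar, then backed the hand off and handed the job in. The last clock reading was 7.95 s, just before the final picture.

**Seating:** Sliding took about 3–4 N. At the end the tray stopped moving and the force climbed to about 11 N, which is how I know it reached the stop.

**Square:** In the last close-up the tray's tail edge and the deck's front edge are parallel, to within about 0.1 mm across the width.

**Rest of the scene:** In the final top view the unit's corners, both cans, the brass fitting and the visible edge of the gas cylinder are at the same pixels as at the start. The hand was about 0.17 m up and well back, touching nothing.

**One disagreement:** The camera puts about 37 mm of tray outside the mouth, where 40 mm was expected. Calibration (about 2 mm) and the rounded tail edge could account for it. I trusted the force reading over this figure.

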